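Nip a brass sleeve in the ratchet-lever vise

TASK

Clamp the loose brass sleeve in the bench vise with the vise's ratchet lever: lift the lever off its serrations, swing it well back, let it drop in again and turn it to close the jaw, and repeat until the sleeve is held snugly upright between the cork-faced jaw and the end stop. The sleeve is thin: feel for the lever getting heavier and stop there, never crushing it. Leave the lever down in its serrations, let go, and do not disturb the other things on the bench.

Things in the scene. Friction and masses are not known exactly. Their poses are not given: they have to be found in the camera images.
- vise: A low steel bench vise, bolted down; origin on the table under the lever's turning axis, z up, y from its grey housing (70 x 92 mm, 88 mm high) towards the jaws and end stop (the jaw closes along +y), x to the back. Two 6 mm stop pins beside the lever's hub (34 mm from the axis, tops 138 mm above the table) limit its swing.
- vise_axis (a point): On the lever's vertical turning axis, at the height of the arm's centre line when the lever is down: 121 mm above the table.
- lever_grip (a point): Where to grip the lever: middle of its black arm, 80 mm from the turning axis. The arm is a level radial bar 14 mm wide and high, reaching 96 mm from the axis, then a 20 mm ball whose end is at 116 mm. Nothing stands within 30 mm beside the grip point; 80 mm free below. The point's x axis points along the arm to the turning axis, z up.
- lever (a joint): Lever angle, rad: 0 when the arm points along the vise's -x, growing clockwise seen from above (tightening, towards the vise's +y); stopped at -0.7 and +0.7. Lever down: it turns the shaft both ways (turning back opens the jaw). Lifted: it swings freely and the shaft stays put.
- lift (a joint): Height of the lever above its seat, m: 0 fully down in the serrations, at most 0.012. Teeth are clear above 0.0055; 0.009 suits swinging back. A spring and its weight pull it down with 4.5 N (down) to 8 N (top). 20 round-tipped teeth, one every 0.314 rad: let go above a tip, the lever turns by itself up to half a tooth and drops in.
- shaft_top (a point): Top centre of the toothed steel wheel (56 mm across) under the lever's hub, which drives the jaw 12 mm per rad. Holds by friction when let go. Turning takes 0.45 N m with the jaw running free (5.6 N across the arm at 80 mm); each newton of clamping adds 0.012 N m (0.15 N). A tight grip also carries some as twist: count force x radius plus moment.
- pad: Sprung cork-faced pad on the moving steel jaw, 50 x 8 x 30 mm, origin at its centre, y towards the end stop, its face 4 mm along +y; gives under 0.1 mm per newton. Snug on the sleeve is about 20 N: the lever then needs some 3 N more at 80 mm than running free (8.6 N in all). Under 1.5 N more is too loose; over 5 N more is too much.
- anvil: The vise's end stop, fixed: a steel block 60 x 25 x 46 mm; origin at the centre of its underside, its face towards the jaw 12.5 mm along its -y. At the start the pad's face is 15 to 25 mm short of closing on the sleeve.
- sleeve_mid (a point): Centre (half-way up) of the brass sleeve, a thin tube about 48 mm across (squashed out of round by some mm, any way round), 45 mm high, 2.5 mm walls, standing loose on the vise's bed (22 mm above the table) up to 6 mm in front of the end stop. It is already in place and need not be handled.
- sleeve: The same brass sleeve; origin at the centre of its underside.
- collar: Bystander: small brass ring, 28 mm across, 20 mm high, on the vise's rear ledge.
- cork_jar: Bystander: small clear jar with a red cap, 36 mm across, 45 mm high, on the vise's rear ledge.
- driver: Bystander: screwdriver, 170 mm, lying on the table in front of the vise.
- paste_jar: Bystander: jar, 70 mm across, 60 mm high, to the robot's right.
- oil_bottle: Bystander: small bottle, 44 mm across, 130 mm high, to the robot's left.
- leather_block: Bystander: wooden block 70 x 45 x 30 mm, to the left.
Not all that is in view belongs to the job. What is shaped like the sleeve but purple is not meant.

How it is judged:
By the outcome, as a careful person would: the job done as asked, in the order asked, and still so for the second after the job is handed in, with the robot touching nothing.
It also fails if it takes over 72 s, if anything falls off the work surface, if the arm or the gripper's body presses on something with over 40 N, if the wrist force passes 120 N, or if a joint passes its speed limit or range.

ROBOT

A 7-joint arm with a two-finger parallel gripper is mounted at the origin on the work surface. World frame = base frame: x ahead of the robot, y to its left, z up, the work surface at z = 0. Lengths are in m, angles in rad, forces in N, time in s.
With the tool pointing down it reaches from about 0.4 to 0.9 m from the base axis. Payload 5.6 kg.
Tool frame: the origin (TCP) lies between the finger pads; the fingertips stand 19 mm ahead of it and the grasp point (between the pads) is the TCP; z points along the fingers, y is the line along which they close (so a half turn about z gives the same grasp; the last joint's range is limited). The gripper opens to 92 mm and grips with 3 to 60 N. Pads are 20 mm wide; open, the fingers measure 128 mm over their backs; the gripper's body (75 mm by 189 mm) begins 69 mm behind the grasp point.
Start: joints at [1.257, 0.468, -0.012, 1.603, 0.006, 1.071, -0.056], TCP at [0.174, -0.626, 0.234] pointing down, gripper open.
Joint ranges: [-2.53, 2.53], [-0.31, 2.02], [-1.57, 1.55], [0.28, 2.44], [-1.29, 4.43], [0.15, 1.84], [-2.92, 2.92]. Speed limits (rad/s): [2.57, 2.57, 3.14, 3.14, 3.14, 3.14, 3.14].

INTERFACE

Orientations are given as a unit quaternion [w, x, y, z].
In Python, from plant import status, vision, sign_off, look_for, regions_of, mark_of gives the robot as it stands.
- The arm moves only by the tool move_arm, never from a script. Its argument "steps" is a list of rows, each a list of 5 numbers: the closure in counts, from 0 (fully open) to 255 (shut), then the shift along the tool's x, y, z in units of 25 mm (1.0 is 25 mm), then the turn about the tool's z in rad. In form: [[jaw, x, y, z, turn], ...]. A call has exactly 10 rows; each row is the pose to reach, as a shift and turn from the pose commanded when the call began, along the tool's axes at that moment; what a row does not reach only later rows make up. A row lasts 1/8 s, in which the tool goes at most 62.5 mm and 10.7 degrees, less where a joint would pass 70% of its speed; a pose out of reach is approached as far as the arm can. A call with a gripper value outside its range is refused whole. The fingers move at their own pace and stop on an object; "force" is the grip in N (left out, the last holds). Time passes only in rows, so rows that repeat a pose let the fingers close, or fill a call up. It gives the time, the measured TCP pose, the force, the opening and the grip force at its end, in the units of the state.
- status.read_state(): the state, without advancing time (a new reading comes with each control period).
- vision.grab_frame(name): name is "scene" or "top"; returns a dict with "img" (384x512x3 uint8, red, green, blue), "range_z" (384x512 float32, m along the optical axis (not along the pixel's ray), 0 where there is no reading), "intrinsics" (3x3 intrinsics, pixels), "k1" (the pictures are not rectified: a ray, as slopes to the right and down, at radius r is drawn at 1 + k1 r^2 times it, then the intrinsics apply), "R" (3x3) and "t" (3): a world point X has camera coordinates R X + t. Camera axes: x right, y down, z forward; pixel columns grow to the right and rows downward; lengths in m; the calibration is good to about 2 mm. A picture is of the moment at which its call begins.
- sign_off(): hands the job in; it is judged then, once.
Trained networks look in a picture, given as the dict that the camera call returned (one of the last four; its "shot" number tells which), for a name from the list of things; names that differ only in an ending like _2 or _b are one class to them, and where a whole thing is asked for, a point or a joint stands for the part that bears it (a point fixed in the world has none). Each returns a list of dicts, best first, with "p" (0 to 1); they miss things now and then, are a little off and sometimes report something else, mostly with a low value. They report only what shows in the picture. A call takes as long as a camera call. They do not tell look-alikes from the thing itself.
- look_for(thing, picture): "rect" ([left, top, right, bottom] in pixels, round what is visible of it).
- regions_of(thing, picture): "mask" (384x512 bool, what is visible of it) and "rect" ([left, top, right, bottom] in pixels, round what is visible of it).
- mark_of(thing, picture): "point" ([row, column] in pixels: a listed point, or the origin of a listed thing).
The state is a dict: "clock": time; "q": joint angles; "joint_velocities": joint speeds; "joint_torque": joint torques, N m; "tcp_pos": TCP position; "ee_rot": TCP orientation; "ft_force": force on the tool from outside, world axes, zero at the start; "moment": the same for the moment, N m; "gripper_width": finger opening in m; "gripper_force": force on a finger pad.
Only numpy, scipy, OpenCV 4.12 (cv2) and the standard library are available. Lean on these libraries where they do the work, as an engineer would, in place of code of your own. Each camera call takes 0.05 s, during which the arm holds its last target. There are 200 camera calls.

## Working session

There is one attempt and no reset: what is moved stays moved. The work goes in short steps, Python scripts to look and compute and a tool call to move; the robot and the scene stay as the last step left them, time stands still between calls to the robot, and variables do not carry over. Pictures are saved under pics/ and viewed, at most 10 in all, crops included, and the job is handed in when it is done.

Besides the shell and the picture viewer there is one more tool, called after "Call:" in YAML: its name, and indented under it one key for each argument. move_arm: Moves the arm, as the interface text tells. Its arguments: {"type":"object","properties":{"steps":{"type":"array","items":{"type":"array","items":{"type":"number"}}},"force":{"type":"number"}},"required":["steps"]}

```bash
mkdir -p pics; cat > h.py <<'E'
import numpy as np, cv2
from plant import status, vision, sign_off, look_for, regions_of, mark_of
def pix2world(f,row,col,z=None,rz=None):
    K=f["intrinsics"];xd=(col-K[0,2])/K[0,0];yd=(row-K[1,2])/K[1,1]
    x,y=xd,yd
    for _ in range(10):
        s=1+f["k1"]*(x*x+y*y);x,y=xd/s,yd/s
    d=np.array([x,y,1.]);C=-f["R"].T@f["t"];D=f["R"].T@d
    if z is not None: return C+D*(z-C[2])/D[2]
    return C+D*rz
def rng(f,row,col,w=2):
    p=f["range_z"][int(row)-w:int(row)+w+1,int(col)-w:int(col)+w+1];p=p[p>0]
    return float(np.median(p)) if p.size else None
def save(f,name,crop=None,scale=1):
    im=f["img"][:,:,::-1]
    if crop: im=im[crop[1]:crop[3],crop[0]:crop[2]]
    cv2.imwrite("pics/"+name,cv2.resize(im,None,fx=scale,fy=scale,interpolation=cv2.INTER_CUBIC))
E
python3 - <<'E'
from h import *
np.set_printoptions(precision=4,suppress=True)
s=status.read_state();print(s)
ims=[]
for n in("scene","top"):
    f=vision.grab_frame(n);ims.append(f["img"])
    print(n,f["t"],f["R"].tolist(),f["k1"])
    for t in("vise","vise_axis","lever_grip","shaft_top","pad","anvil","sleeve_mid","sleeve","collar","cork_jar"):
        for m in mark_of(t,f)[:2]:
            r,c=m["point"];z=rng(f,r,c);print(t,round(m["p"],2),np.round(m["point"],1),pix2world(f,r,c,rz=z) if z else None)
cv2.imwrite("pics/a.png",cv2.resize(np.vstack(ims)[:,:,::-1],None,fx=.78,fy=.78))
E
```

```text
{'clock': 0.0, 'q': array([ 1.257 ,  0.4684, -0.0116,  1.6036,  0.006 ,  1.0714, -0.0563]), 'joint_velocities': array([-0.0011,  0.0008,  0.0008,  0.0008,  0.0008, -0.0014, -0.0002]), 'joint_torque': array([ -0.0006, -52.0567,  -0.0126, -24.3744,  -0.0566,   0.0174,
         0.0001]), 'tcp_pos': array([ 0.1736, -0.6258,  0.2326]), 'ee_rot': array([-0.0009,  0.9909,  0.1349, -0.0002]), 'ft_force': array([-0.5148,  0.4698, -0.5052]), 'moment': array([-0.0348,  0.0011, -0.0234]), 'gripper_force': 0.0, 'gripper_width': 0.09191647336459662}
scene [-0.3536 -0.2105  1.4321] [[0.6126226672270438, 0.7901200919321159, -0.020092484286599013], [0.5095889371443171, -0.4142885494452002, -0.7541114724884623], [-0.6041627121394928, 0.45174687395019847, -0.6564390140267986]] 0.01869838319521938
vise 0.77 [231.4 254.5] [ 0.648  -0.0604  0.0475]
vise 0.53 [209.4 286.1] [0.6439 0.055  0.0561]
vise_axis 0.83 [204.1 253.4] [ 0.6311 -0.0486  0.1282]
vise_axis 0.58 [211.3 284.5] [0.6557 0.0383 0.0678]
lever_grip 0.71 [181.  249.3] [0.5451 0.0027 0.1236]
lever_grip 0.57 [229.1 317.1] [0.7282 0.0975 0.0172]
s
[... 874 characters left out ...]
 [221.7 107.5] [0.5519 0.4177 0.043 ]
lever_grip 0.66 [192.6 252.1] [0.5496 0.0063 0.1268]
shaft_top 0.58 [170.8 261.4] [ 0.603  -0.0268  0.1273]
shaft_top 0.25 [220.4 106.4] [0.5537 0.4163 0.054 ]
pad 0.6 [175.5 230.9] [0.6267 0.0549 0.0471]
pad 0.31 [192.4 404.2] [ 0.498  -0.4186  0.0554]
anvil 0.77 [172.2 201.3] [0.644  0.1343 0.066 ]
sleeve_mid 0.77 [144.8 161.2] [0.7711 0.2515 0.0004]
sleeve_mid 0.6 [179.6 161.4] [0.6615 0.2617 0.0007]
sleeve 0.75 [174.6 213.2] [0.6457 0.1058 0.0199]
sleeve 0.65 [148.3 160.8] [ 0.7603  0.2539 -0.0001]
collar 0.62 [151.8 211.1] [0.7182 0.103  0.0141]
collar 0.48 [169.9 259.7] [ 0.606  -0.0228  0.1275]
cork_jar 0.48 [158.3 258.4] [ 0.6525 -0.0276  0.0829]
```

View pics/a.png

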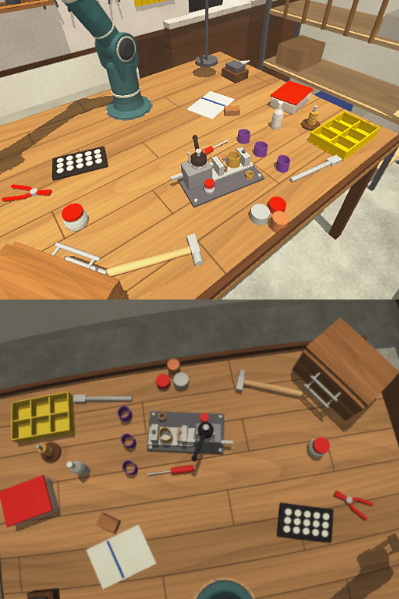

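The scene frame shows the vise at about (285,225), with the black lever pointing towards the robot and the brass sleeve on the vise bed at about (297,205). Three purple look-alike rings stand off the vise at about (312,174), (334,190) and (362,208). The brass one on the bed is meant. I'll confirm it in a crop and fit the lever from depth.

```bash
cat >> h.py <<'E'
def cloud(f):
    K=f["intrinsics"];v,u=np.mgrid[0:384,0:512].astype(float)
    x=xd=(u-K[0,2])/K[0,0];y=yd=(v-K[1,2])/K[1,1]
    for _ in range(10):
        s=1+f["k1"]*(x*x+y*y);x,y=xd/s,yd/s
    P=np.stack([x,y,np.ones_like(x)],-1)*f["range_z"][...,None]
    return (P-f["t"])@f["R"]
E
python3 - <<'E'
from h import *
np.set_printoptions(precision=4,suppress=True)
ims=[]
for n,c in(("scene",(210,140,350,270)),("top",(170,110,310,240))):
    f=vision.grab_frame(n);P=cloud(f);im=f["img"].astype(int)
    ims.append(cv2.resize(f["img"][c[1]:c[3],c[0]:c[2]],None,fx=4,fy=4,interpolation=cv2.INTER_CUBIC))
    m=regions_of("lever",f)
    for r in m[:2]: print(n,"lever",r["p"],r["rect"],r["mask"].sum())
    dark=(im.max(-1)<70)&(np.abs(P[...,0]-.6)<.15)&(np.abs(P[...,1])<.1)&(P[...,2]>.105)&(P[...,2]<.14)
    Q=P[dark]; print(len(Q),Q.mean(0))
    q=Q[np.hypot(*(Q[:,:2]-Q[:,:2].mean(0)).T)<.2][:,:2].astype(np.float32)
    vx,vy,x0,y0=cv2.fitLine(q,cv2.DIST_HUBER,0,.01,.01).ravel();t=(q-[x0,y0])@[vx,vy];w=(q-[x0,y0])@[-vy,vx]
    print("dir",vx,vy)
    for a in np.arange(t.min(),t.max(),.01):
        k=(t>=a)&(t<a+.01)
        if k.sum(): print(np.array([x0+vx*(a+.005),y0+vy*(a+.005)]),k.sum(),w[k].min(),w[k].max(),np.median(Q[:,2][k]))
    for t_ in("anvil","pad","sleeve","vise"):
        for r in regions_of(t_,f)[:1]:
            pp=P[r["mask"]&(f["range_z"]>0)]; print(t_,r["p"],np.median(pp,0),np.percentile(pp,[5,95],0).ravel())
            tp=pp[pp[:,2]>np.percentile(pp[:,2],95)-.006]; print("  top",len(tp),tp.mean(0),cv2.minAreaRect(tp[:,:2].astype(np.float32)))
cv2.imwrite("pics/b.png",cv2.resize(np.hstack(ims)[:,:,::-1],None,fx=.71,fy=.71))
E
```

```text
scene lever 0.69 [243.7, 173.9, 269.8, 216.4] 475
scene lever 0.21 [288.9, 190.6, 308.5, 216.5] 349
187 [ 0.6105 -0.0327  0.1207]
dir 0.8730047 -0.48771185
[0.5288 0.0115] 11 -0.003579204 0.011083303 0.12771073890136259
[0.5375 0.0067] 4 -0.0025898714 0.009521766 0.12744436423058575
[0.5462 0.0018] 4 -0.0030941127 0.008051971 0.1280865575696361
[ 0.5549 -0.0031] 6 -0.0021550204 0.008773211 0.12752179250790102
[ 0.5637 -0.008 ] 5 -0.0033135214 0.007980464 0.12676127203981674
[ 0.5724 -0.0129] 5 -0.0025319774 0.006965645 0.1283993337479679
[ 0.5811 -0.0177] 10 -0.0036893727 0.007858409 0.12835237976246391
[ 0.6073 -0.0324] 13 -0.020909306 0.018868247 0.13005366494498283
[ 0.6161 -0.0372] 24 -0.02323115 0.02765619 0.12817636846574718
[ 0.6248 -0.0421] 33 -0.023819992 0.027076382 0.11968568794826082
[ 0.6335 -0.047 ] 56 -0.019005079 0.02289458 0.11258582925774982
[ 0.6422 -0.0519] 16 -0.0024961326 0.0134522775 0.1120867209292989
anvil 0.79 [0.6653 0.1372 0.0623] [0.6238 0.1269 0.0099 0.6845 0.1799 0.0722]
  top 118 [0.6557 0.1418 0.0692] ((0.6538821458816528, 0.14055263996124268), (0.031
[... 1566 characters left out ...]
08295595 0.1199497042854368
anvil 0.72 [0.5091 0.0642 0.0221] [ 0.4991  0.0293 -0.0001  0.5219  0.1021  0.026 ]
  top 186 [0.5113 0.0651 0.0234] ((0.5113853216171265, 0.06636535376310349), (0.08307283371686935, 0.020801162347197533), 89.84577941894531)
sleeve 0.72 [0.7593 0.2507 0.0258] [0.7351 0.2302 0.0011 0.7785 0.271  0.0454]
  top 53 [0.7582 0.2478 0.0435] ((0.7575095891952515, 0.24810674786567688), (0.044883858412504196, 0.04040556773543358), 6.803939342498779)
vise 0.57 [0.6235 0.0172 0.0177] [ 0.5628 -0.095   0.0102  0.7254  0.1543  0.1275]
  top 500 [ 0.5896 -0.0207  0.1289] ((0.5737964510917664, -0.01898518204689026), (0.058949053287506104, 0.14070841670036316), 62.441368103027344)
```

View pics/b.png

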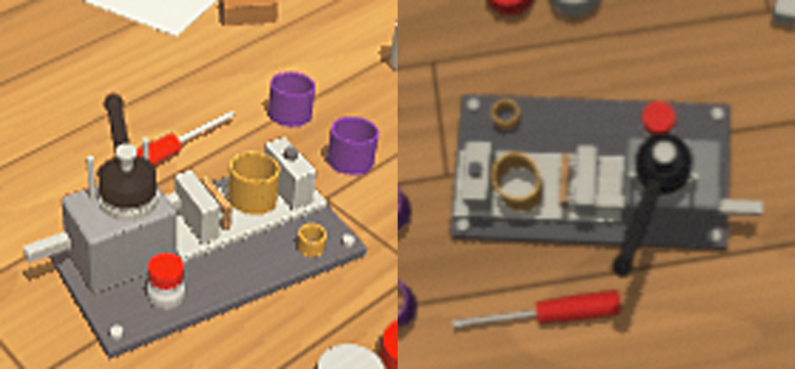

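The crops confirm it: the brass sleeve is at about (255,180) in the left crop, between the cork pad (left) and the end stop. The purple rings are away from the vise. The lever's fitted axis is about (0.616,-0.037), with the grip at (0.5475,0.004) and a lever angle of about +0.33.

```bash
cat >> h.py <<'E'
from scipy.spatial.transform import Rotation as Ro
def go(p,ang,turn_hint=None):
    """shift in tool units and turn to put TCP at p, tool x at world angle ang (rad)"""
    s=status.read_state();w,x,y,z=s["ee_rot"];R=Ro.from_quat([x,y,z,w]).as_matrix()
    a=np.arctan2(R[1,0],R[0,0]);t=a-ang;t=(t+np.pi)%(2*np.pi)-np.pi
    return np.round(R.T@(np.array(p)-s["tcp_pos"])/.025,2),round(t,3),a
E
python3 - <<'E'
from h import *
d=np.arctan2(.5168,-.8561);print(d,go([.5475,.004,.2],d))
E
```

```text
2.598480608075874 (array([ 21.15, -20.3 ,   1.34]), np.float64(-2.328), np.float64(0.2707488301940008))
```

Call:
move_arm:
  steps:
    - [0, 2, -2, 0, -0.15]
    - [0, 4, -4, 0, -0.3]
    - [0, 5.7, -5.5, 0, -0.45]
    - [0, 7.4, -7.1, 0, -0.6]
    - [0, 9.1, -8.7, 0, -0.75]
    - [0, 10.8, -10.3, 0, -0.9]
    - [0, 12.5, -11.9, 0, -1.05]
    - [80, 14, -13.5, 0, -1.2]
    - [80, 15.5, -15, 0.3, -1.35]
    - [80, 17, -16.5, 0.5, -1.5]

```text
clock: 2.95
tcp_pos: [0.4737, -0.1138, 0.2213]
ee_rot: [0.001, 0.631, 0.776, -0.0]
ft_force: [0.6, -0.5, 0.2]
gripper_width: 0.0641
gripper_force: 0.0
```

```bash
python3 - <<'E'
from h import *
print(go([.5475,.004,.17],2.598), status.read_state()["tcp_pos"],status.read_state()["gripper_width"],status.read_state()["q"])
E
```

```text
(array([4.02, 3.84, 2.05]), np.float64(-0.823), np.float64(1.7753388074034913)) [ 0.47374988 -0.11383061  0.22125352] 0.0641343128591067 [ 0.66468284  0.26658705 -0.57260624  1.97513695  0.17749491  0.94749236
  0.20866806]
```

Call:
move_arm:
  steps:
    - [170, 0.6, 0.6, 0, -0.12]
    - [170, 1.2, 1.2, 0.2, -0.24]
    - [170, 1.8, 1.7, 0.4, -0.36]
    - [170, 2.4, 2.3, 0.6, -0.48]
    - [170, 3.0, 2.9, 0.8, -0.6]
    - [170, 3.6, 3.4, 1.0, -0.72]
    - [170, 4.02, 3.84, 1.1, -0.823]
    - [170, 4.02, 3.84, 1.1, -0.823]
    - [170, 4.02, 3.84, 1.1, -0.823]
    - [170, 4.02, 3.84, 1.1, -0.823]

```text
clock: 4.2
tcp_pos: [0.547, 0.0015, 0.1937]
ee_rot: [0.0, 0.271, 0.962, -0.0]
ft_force: [-0.4, 0.2, -0.7]
gripper_width: 0.0304
gripper_force: 0.0
```

```bash
python3 - <<'E'
from h import *
print(go([.5475,.004,.121],2.598), status.read_state())
a=vision.grab_frame("scene");b=vision.grab_frame("top")
im=np.hstack([cv2.resize(f["img"][c[1]:c[3],c[0]:c[2]],None,fx=3.3,fy=3.3,interpolation=2) for f,c in((a,(200,120,320,260)),(b,(190,110,310,250)))])
cv2.imwrite("pics/c.png",im[:,:,::-1])
E
```

```text
(array([0.03, 0.1 , 2.91]), np.float64(-0.006), np.float64(2.5917237007640628)) {'clock': 4.2, 'q': array([ 0.51359599,  0.45365992, -0.73095579,  1.8579915 ,  0.36412701,
        0.96752081,  0.64319069]), 'joint_velocities': array([ 3.22009707e-04, -2.29390858e-04, -4.31303786e-03, -6.76703451e-04,
       -9.69675080e-05, -1.05230358e-03,  4.13366982e-03]), 'joint_torque': array([-1.21556539e-01, -4.12917995e+01, -7.72250444e+00, -2.13347948e+01,
       -3.73625045e-02,  5.64115949e-02, -6.71032991e-03]), 'tcp_pos': array([0.54696426, 0.00150986, 0.19369341]), 'ee_rot': array([ 1.12118090e-04,  2.71483916e-01,  9.62442907e-01, -3.49765471e-04]), 'ft_force': array([-0.41873995,  0.22448044, -0.67721557]), 'moment': array([-0.00356118, -0.18240813,  0.00056437]), 'gripper_force': 0.0, 'gripper_width': 0.03042728285681112}
```

View pics/c.png

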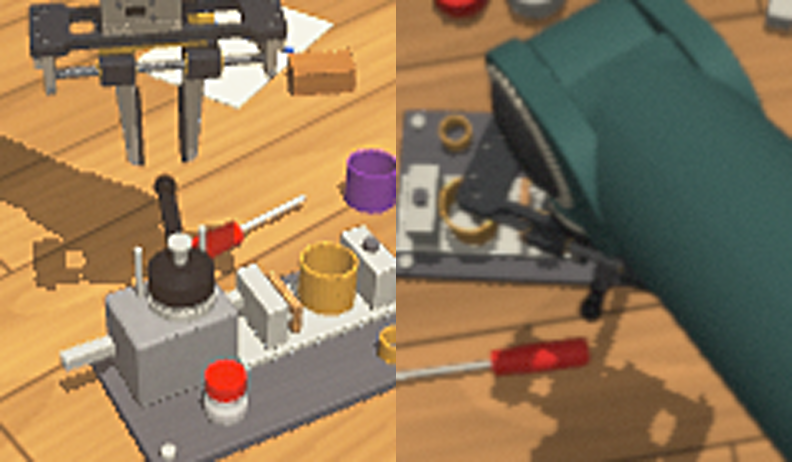

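The left crop shows the open fingers straddling the lever arm at about (165,200), with nothing in the way. I'm descending and gripping.

Call:
move_arm:
  steps:
    - [170, 0, 0.1, 0.5, 0]
    - [170, 0, 0.1, 1.0, 0]
    - [170, 0, 0.1, 1.5, 0]
    - [170, 0, 0.1, 2.0, 0]
    - [170, 0, 0.1, 2.5, 0]
    - [170, 0, 0.1, 2.9, 0]
    - [170, 0, 0.1, 2.9, 0]
    - [255, 0, 0.1, 2.9, 0]
    - [255, 0, 0.1, 2.9, 0]
    - [255, 0, 0.1, 2.9, 0]
  force: 30

```text
clock: 5.55
tcp_pos: [0.5493, 0.0052, 0.1216]
ee_rot: [0.001, 0.27, 0.963, 0.001]
ft_force: [2.6, 1.9, -0.5]
gripper_width: 0.0138
gripper_force: 29.9
```

```bash
python3 - <<'E'
from h import *
s=status.read_state();print(s, go([.5475,.004,.121],2.598))
E
```

```text
{'clock': 5.55, 'q': array([ 0.45422801,  0.55113323, -0.67182837,  1.90735069,  0.45367441,
        0.83670984,  0.56774773]), 'joint_velocities': array([ 0.00054506,  0.00124698,  0.00257801, -0.00053389,  0.00102743,
        0.00406052, -0.00096873]), 'joint_torque': array([ 1.27686661e+00, -4.52928543e+01, -7.24637881e+00, -1.77730429e+01,
        3.04837769e-02,  8.13218448e-01, -2.03161882e-01]), 'tcp_pos': array([0.54925054, 0.00524128, 0.12157252]), 'ee_rot': array([9.06562453e-04, 2.70041046e-01, 9.62848123e-01, 7.10416347e-04]), 'ft_force': array([ 2.61711008,  1.88584518, -0.54321119]), 'moment': array([ 0.39588054, -0.56050303,  0.2313654 ]), 'gripper_force': 29.900331795215607, 'gripper_width': 0.013824682475809686} (array([ 0.03, -0.08,  0.02]), np.float64(-0.003), np.float64(2.59471969517861))
```

Call:
move_arm:
  steps:
    - [255, 0, 0, -0.2, 0]
    - [255, 0, 0, -0.4, 0]
    - [255, 0, 0, -0.4, 0]
    - [255, -0.02, -0.38, -0.4, -0.12]
    - [255, -0.09, -0.75, -0.4, -0.24]
    - [255, -0.2, -1.11, -0.4, -0.36]
    - [255, -0.36, -1.46, -0.4, -0.48]
    - [255, -0.55, -1.78, -0.4, -0.6]
    - [255, -0.78, -2.08, -0.4, -0.72]
    - [255, -0.78, -2.08, -0.4, -0.72]

```text
clock: 6.8
tcp_pos: [0.54, -0.049, 0.1314]
ee_rot: [0.002, -0.086, 0.996, 0.001]
ft_force: [8.4, 6.0, -7.7]
gripper_width: 0.0138
gripper_force: 29.9
```

```bash
cat >> h.py <<'E'
def rep(c=(.616,-.037)):
    s=status.read_state();p=s["tcp_pos"];w,x,y,z=s["ee_rot"];R=Ro.from_quat([x,y,z,w]).as_matrix()
    r=p[:2]-c;rr=np.hypot(*r);u=r/rr;f=s["ft_force"];F=f@R
    # torque about the axis, clockwise, that the tool applies = -(external on tool)
    Mz=r[0]*f[1]-r[1]*f[0]
    print("t",round(s["clock"],2),"pos",p.round(4),"r %.4f ang %.3f toolang %.3f"%(rr,np.arctan2(r[1],r[0]),np.arctan2(R[1,0],R[0,0])),
     "F tool",F.round(2),"mom",s["moment"].round(3),"FxR %.3f sum %.3f"%(Mz,Mz+s["moment"][2]),"w %.4f"%s["gripper_width"])
E
python3 -c "
from h import *
rep()"
```

```text
t 6.8 pos [ 0.54   -0.049   0.1314] r 0.0770 ang -2.985 toolang -2.969 F tool [-9.25  4.48  7.77] mom [ 1.123 -1.862  0.266] FxR -0.358 sum -0.092 w 0.0138
```

```bash
python3 -c "
from h import *
c=np.array([.617,-.0345]);rep(c)
a=2.595+.942
print(go([*(c+.078*np.array([np.cos(a),np.sin(a)])),.1316],a))"
```

```text
t 6.8 pos [ 0.54   -0.049   0.1314] r 0.0784 ang -2.955 toolang -2.969 F tool [-9.25  4.48  7.77] mom [ 1.123 -1.862  0.266] FxR -0.343 sum -0.077 w 0.0138
(array([-0.09, -0.65, -0.01]), np.float64(-0.222), np.float64(-2.968653525455338))
```

Call:
move_arm:
  steps:
    - [255, -0.12, -0.3, 0, -0.11]
    - [255, -0.2, -0.62, 0, -0.22]
    - [255, -0.2, -0.62, 0, -0.22]
    - [255, -0.2, -0.62, 0, -0.22]
    - [255, -0.2, -0.62, 0.1, -0.22]
    - [255, -0.2, -0.62, 0.2, -0.22]
    - [255, -0.2, -0.62, 0.3, -0.22]
    - [255, -0.2, -0.62, 0.4, -0.22]
    - [255, -0.2, -0.62, 0.42, -0.22]
    - [255, -0.2, -0.62, 0.42, -0.22]

```text
clock: 8.05
tcp_pos: [0.545, -0.0648, 0.1214]
ee_rot: [-0.001, -0.195, 0.981, -0.001]
ft_force: [-4.4, 1.3, 4.1]
gripper_width: 0.0136
gripper_force: 29.9
```

```bash
python3 -c "
from h import *
c=np.array([.617,-.0345]);rep(c)"
```

```text
t 8.05 pos [ 0.545  -0.0648  0.1214] r 0.0781 ang -2.743 toolang -2.750 F tool [ 3.59  2.84 -4.14] mom [0.288 1.019 0.267] FxR -0.224 sum 0.043 w 0.0136
```

Call:
move_arm:
  steps:
    - [255, 0.0, 0.25, 0, 0.08]
    - [255, -0.03, 0.5, 0, 0.16]
    - [255, -0.07, 0.74, 0, 0.24]
    - [255, -0.13, 0.98, 0, 0.32]
    - [255, -0.21, 1.22, 0, 0.4]
    - [255, -0.31, 1.44, 0, 0.48]
    - [255, -0.43, 1.66, 0, 0.56]
    - [255, -0.56, 1.86, 0, 0.64]
    - [255, -0.56, 1.86, 0, 0.64]
    - [255, -0.56, 1.86, 0, 0.64]

```text
clock: 9.3
tcp_pos: [0.5406, -0.0163, 0.1213]
ee_rot: [-0.0, 0.123, 0.992, -0.001]
ft_force: [-4.7, 0.8, 7.0]
gripper_width: 0.0138
gripper_force: 29.9
```

```bash
python3 -c "
from h import *
c=np.array([.617,-.0345]);rep(c)"
```

```text
t 9.3 pos [ 0.5406 -0.0163  0.1213] r 0.0785 ang 2.908 toolang 2.895 F tool [ 4.73 -0.42 -6.99] mom [0.116 0.876 0.266] FxR 0.028 sum 0.294 w 0.0138
```

Call:
move_arm:
  steps:
    - [255, 0.02, 0.16, -0.1, 0.05]
    - [255, 0.02, 0.31, -0.1, 0.1]
    - [255, 0.02, 0.47, -0.1, 0.15]
    - [255, 0.0, 0.62, -0.1, 0.2]
    - [255, -0.04, 0.77, -0.1, 0.25]
    - [255, -0.08, 0.92, -0.1, 0.3]
    - [255, -0.13, 1.07, -0.1, 0.35]
    - [255, -0.19, 1.22, -0.1, 0.4]
    - [255, -0.25, 1.36, -0.1, 0.45]
    - [255, -0.32, 1.5, -0.1, 0.5]

```text
clock: 10.55
tcp_pos: [0.5577, 0.0169, 0.1221]
ee_rot: [-0.0, 0.365, 0.931, -0.001]
ft_force: [0.8, -1.1, -6.6]
gripper_width: 0.0138
gripper_force: 30.0
```

```bash
python3 - <<'E'
from h import *
c=np.array([.617,-.0345]);rep(c)
a=vision.grab_frame("scene");b=vision.grab_frame("top")
im=np.hstack([cv2.resize(f["img"][k[1]:k[3],k[0]:k[2]],None,fx=4,fy=4,interpolation=2) for f,k in((a,(240,160,340,260)),(b,(180,130,280,230)))])
cv2.imwrite("pics/d.png",im[:,:,::-1])
for f in (a,b):
    P=cloud(f);K=f["img"]
    for t_ in("vise",):
        m=regions_of(t_,f)
        if m: 
            pp=P[m[0]["mask"]&(f["range_z"]>0)];pl=pp[(pp[:,2]<.025)&(pp[:,2]>.006)];print(len(pl),cv2.minAreaRect(pl[:,:2].astype(np.float32)))
E
```

```text
t 10.55 pos [0.5577 0.0169 0.1221] r 0.0785 ang 2.428 toolang 2.394 F tool [-1.29 -0.23  6.64] mom [-0.24  -0.218  0.435] FxR 0.023 sum 0.458 w 0.0138
2357 ((0.6220075488090515, 0.037588320672512054), (0.2851245403289795, 0.2227645218372345), 78.46498107910156)
948 ((0.6523407697677612, 0.0342286080121994), (0.2807379364967346, 0.1562955379486084), 77.74247741699219)
```

View pics/d.png

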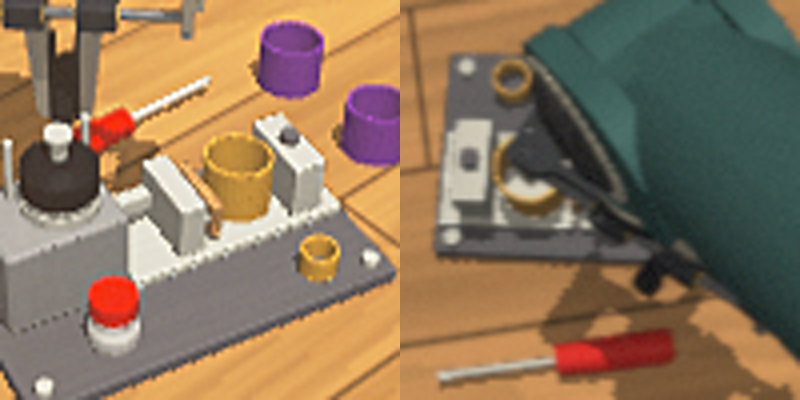

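Left crop: the cork pad at (205,200) has moved close to the sleeve, which still stands upright at (240,175). The pins are clear of the lever. Running torque is 0.458 N m, as expected. Next I lift and swing back three teeth.

Call:
move_arm:
  steps:
    - [255, 0, 0, -0.2, 0]
    - [255, 0, 0, -0.35, 0]
    - [255, -0.03, -0.37, -0.35, -0.12]
    - [255, -0.1, -0.74, -0.35, -0.24]
    - [255, -0.22, -1.09, -0.35, -0.36]
    - [255, -0.38, -1.43, -0.35, -0.48]
    - [255, -0.57, -1.75, -0.35, -0.6]
    - [255, -0.8, -2.04, -0.35, -0.72]
    - [255, -1.05, -2.29, -0.35, -0.83]
    - [255, -1.32, -2.5, -0.35, -0.942]

```text
clock: 12.0
tcp_pos: [0.5402, -0.0496, 0.1327]
ee_rot: [0.001, -0.099, 0.995, 0.0]
ft_force: [3.9, 1.6, -8.8]
gripper_width: 0.014
gripper_force: 29.9
```

Call:
move_arm:
  steps:
    - [255, 0, 0, 0, 0]
    - [255, 0, 0, 0, 0]
    - [255, 0, 0, 0.08, 0]
    - [255, 0, 0, 0.16, 0]
    - [255, 0, 0, 0.24, 0]
    - [255, 0, 0, 0.32, 0]
    - [255, 0, 0, 0.4, 0]
    - [255, 0, 0, 0.4, 0]
    - [255, 0, 0, 0.4, 0]
    - [255, 0, 0, 0.4, 0]

```text
clock: 13.25
tcp_pos: [0.5404, -0.0505, 0.1217]
ee_rot: [0.001, -0.097, 0.995, -0.0]
ft_force: [7.0, -0.5, -7.7]
gripper_width: 0.0138
gripper_force: 29.9
```

```bash
python3 -c "
from h import *
c=np.array([.617,-.0345]);rep(c)"
```

```text
t 13.25 pos [ 0.5404 -0.0505  0.1217] r 0.0783 ang -2.936 toolang -2.947 F tool [-6.75 -1.85  7.73] mom [-0.109 -1.691  0.3  ] FxR 0.151 sum 0.451 w 0.0138
```

Call:
move_arm:
  steps:
    - [255, -0.05, 0.06, 0.1, 0.02]
    - [255, -0.08, 0.12, 0.15, 0.04]
    - [255, -0.09, 0.19, 0.15, 0.06]
    - [255, -0.09, 0.25, 0.15, 0.08]
    - [255, -0.1, 0.31, 0.15, 0.1]
    - [255, -0.1, 0.37, 0.15, 0.12]
    - [255, -0.11, 0.44, 0.15, 0.14]
    - [255, -0.12, 0.5, 0.15, 0.16]
    - [255, -0.13, 0.56, 0.15, 0.18]
    - [255, -0.14, 0.62, 0.15, 0.2]

```text
clock: 14.5
tcp_pos: [0.5385, -0.0348, 0.1205]
ee_rot: [-0.001, 0.004, 1.0, -0.002]
ft_force: [-8.8, -3.1, 23.4]
gripper_width: 0.0138
gripper_force: 29.9
```

```bash
python3 -c "
from h import *
c=np.array([.617,-.0345]);rep(c)"
```

```text
t 14.5 pos [ 0.5385 -0.0348  0.1205] r 0.0785 ang -3.138 toolang 3.134 F tool [  8.89  -3.27 -23.36] mom [-0.424  1.62   0.286] FxR 0.241 sum 0.527 w 0.0138
```

Call:
move_arm:
  steps:
    - [255, 0.03, 0.04, -0.07, 0.015]
    - [255, 0.05, 0.09, -0.1, 0.03]
    - [255, 0.05, 0.14, -0.1, 0.045]
    - [255, 0.05, 0.19, -0.1, 0.06]
    - [255, 0.05, 0.23, -0.1, 0.075]
    - [255, 0.05, 0.28, -0.1, 0.09]
    - [255, 0.04, 0.33, -0.1, 0.105]
    - [255, 0.04, 0.37, -0.1, 0.12]
    - [255, 0.03, 0.42, -0.1, 0.135]
    - [255, 0.03, 0.47, -0.1, 0.15]

```text
clock: 15.75
tcp_pos: [0.5393, -0.0229, 0.1211]
ee_rot: [-0.0, 0.079, 0.997, -0.001]
ft_force: [-0.1, -2.7, 7.0]
gripper_width: 0.0137
gripper_force: 29.9
```

```bash
python3 -c "
from h import *
c=np.array([.617,-.0345]);rep(c)"
```

```text
t 15.75 pos [ 0.5393 -0.0229  0.1211] r 0.0786 ang 2.994 toolang 2.984 F tool [-0.33 -2.66 -7.04] mom [-0.642 -0.085  0.176] FxR 0.208 sum 0.384 w 0.0137
```

Call:
move_arm:
  steps:
    - [255, 0, 0.06, -0.03, 0.02]
    - [255, 0, 0.12, -0.05, 0.04]
    - [255, -0.01, 0.19, -0.05, 0.06]
    - [255, -0.01, 0.25, -0.05, 0.08]
    - [255, -0.02, 0.31, -0.05, 0.1]
    - [255, -0.02, 0.37, -0.05, 0.12]
    - [255, -0.03, 0.44, -0.05, 0.14]
    - [255, -0.04, 0.5, -0.05, 0.16]
    - [255, -0.05, 0.56, -0.05, 0.18]
    - [255, -0.06, 0.62, -0.05, 0.2]

```text
clock: 17.0
tcp_pos: [0.543, -0.0079, 0.1215]
ee_rot: [-0.0, 0.178, 0.984, -0.0]
ft_force: [2.7, -5.0, -1.0]
gripper_width: 0.0135
gripper_force: 29.9
```

```bash
python3 - <<'E'
from h import *
c=np.array([.617,-.0345]);rep(c)
a=vision.grab_frame("scene");save(a,"e.png",(250,170,340,240),6)
E
```

```text
t 17.0 pos [ 0.543  -0.0079  0.1215] r 0.0786 ang 2.797 toolang 2.784 F tool [-4.32 -3.74  1.03] mom [-0.963 -0.827  0.147] FxR 0.298 sum 0.445 w 0.0135
```

View pics/e.png

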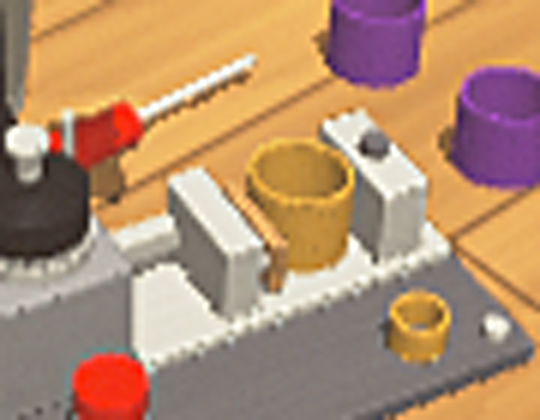

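The pad edge at (265,240) is almost on the sleeve, and the lever is still free-running (0.445 N m). I continue in small increments.

Call:
move_arm:
  steps:
    - [255, -0.02, 0.05, 0, 0.015]
    - [255, -0.03, 0.09, 0, 0.03]
    - [255, -0.03, 0.14, 0, 0.045]
    - [255, -0.03, 0.19, 0, 0.06]
    - [255, -0.04, 0.23, 0, 0.075]
    - [255, -0.04, 0.28, 0, 0.09]
    - [255, -0.05, 0.33, 0, 0.105]
    - [255, -0.05, 0.37, 0, 0.12]
    - [255, -0.06, 0.42, 0, 0.135]
    - [255, -0.07, 0.47, 0, 0.15]

```text
clock: 18.3
tcp_pos: [0.5481, 0.0031, 0.1215]
ee_rot: [-0.001, 0.251, 0.968, -0.0]
ft_force: [-2.7, -4.4, -0.8]
gripper_width: 0.0137
gripper_force: 29.9
```

```bash
python3 -c "
from h import *
c=np.array([.617,-.0345]);rep(c)"
```

```text
t 18.3 pos [0.5481 0.0031 0.1215] r 0.0785 ang 2.642 toolang 2.635 F tool [ 0.23 -5.19  0.77] mom [-0.993  0.53   0.065] FxR 0.407 sum 0.473 w 0.0137
```

Call:
move_arm:
  steps:
    - [255, 0, 0.03, 0, 0.01]
    - [255, 0, 0.06, 0, 0.02]
    - [255, 0, 0.09, 0, 0.03]
    - [255, -0.01, 0.12, 0, 0.04]
    - [255, -0.01, 0.16, 0, 0.05]
    - [255, -0.01, 0.19, 0, 0.06]
    - [255, -0.01, 0.22, 0, 0.07]
    - [255, -0.02, 0.25, 0, 0.08]
    - [255, -0.02, 0.28, 0, 0.09]
    - [255, -0.02, 0.31, 0, 0.1]

```text
clock: 19.55
tcp_pos: [0.5518, 0.0093, 0.1215]
ee_rot: [-0.001, 0.299, 0.954, -0.001]
ft_force: [-5.2, -5.2, -0.3]
gripper_width: 0.0137
gripper_force: 29.9
```

```bash
python3 -c "
from h import *
c=np.array([.617,-.0345]);rep(c)"
```

```text
t 19.55 pos [0.5518 0.0093 0.1215] r 0.0786 ang 2.551 toolang 2.535 F tool [ 1.27 -7.23  0.3 ] mom [-1.114  0.835  0.226] FxR 0.566 sum 0.792 w 0.0137
```

The lever is now heavier: 0.79 N m against 0.45 running free. That is about 4 N more at 80 mm, a bit over the snug target, so I ease back a touch.

Call:
move_arm:
  steps:
    - [255, 0, -0.02, 0, -0.005]
    - [255, 0, -0.04, 0, -0.01]
    - [255, 0, -0.06, 0, -0.015]
    - [255, 0, -0.08, 0, -0.02]
    - [255, 0, -0.1, 0, -0.025]
    - [255, 0, -0.1, 0, -0.03]
    - [255, 0, -0.1, 0, -0.03]
    - [255, 0, -0.1, 0, -0.03]
    - [255, 0, -0.1, 0, -0.03]
    - [255, 0, -0.1, 0, -0.03]

```text
clock: 20.8
tcp_pos: [0.5509, 0.0079, 0.1216]
ee_rot: [-0.001, 0.284, 0.959, -0.0]
ft_force: [-4.3, -2.8, -2.1]
gripper_width: 0.0134
gripper_force: 29.9
```

```bash
python3 -c "
from h import *
c=np.array([.617,-.0345]);rep(c)"
```

```text
t 20.8 pos [0.5509 0.0079 0.1216] r 0.0785 ang 2.572 toolang 2.566 F tool [ 2.07 -4.69  2.14] mom [-0.635  0.79  -0.011] FxR 0.367 sum 0.356 w 0.0134
```

Call:
move_arm:
  steps:
    - [255, 0, 0.01, 0, 0.002]
    - [255, 0, 0.01, 0, 0.004]
    - [255, 0, 0.02, 0, 0.006]
    - [255, 0, 0.02, 0, 0.008]
    - [255, 0, 0.03, 0, 0.01]
    - [255, 0, 0.03, 0, 0.011]
    - [255, 0, 0.04, 0, 0.012]
    - [255, 0, 0.04, 0, 0.013]
    - [255, 0, 0.05, 0, 0.014]
    - [255, 0, 0.05, 0, 0.015]

```text
clock: 22.05
tcp_pos: [0.5514, 0.0086, 0.1216]
ee_rot: [-0.001, 0.291, 0.957, -0.001]
ft_force: [-4.3, -3.6, -1.1]
gripper_width: 0.0139
gripper_force: 29.9
```

```bash
python3 -c "
from h import *
c=np.array([.617,-.0345]);rep(c)"
```

```text
t 22.05 pos [0.5514 0.0086 0.1216] r 0.0785 ang 2.561 toolang 2.551 F tool [ 1.53 -5.4   1.07] mom [-0.826  0.928  0.093] FxR 0.422 sum 0.515 w 0.0139
```

Call:
move_arm:
  steps:
    - [255, 0, 0.01, 0, 0.001]
    - [255, 0, 0.01, 0, 0.002]
    - [255, 0, 0.01, 0, 0.003]
    - [255, 0, 0.02, 0, 0.004]
    - [255, 0, 0.02, 0, 0.005]
    - [255, 0, 0.02, 0, 0.006]
    - [255, 0, 0.03, 0, 0.007]
    - [255, 0, 0.03, 0, 0.008]
    - [255, 0, 0.03, 0, 0.009]
    - [255, 0, 0.03, 0, 0.01]

```text
clock: 23.3
tcp_pos: [0.5516, 0.009, 0.1215]
ee_rot: [-0.001, 0.296, 0.955, -0.001]
ft_force: [-4.9, -4.4, -0.1]
gripper_width: 0.0138
gripper_force: 29.9
```

```bash
python3 -c "
from h import *
c=np.array([.617,-.0345])
for i in range(4):
    rep(c); vision.grab_frame('top')"
```

```text
t 23.3 pos [0.5516 0.009  0.1215] r 0.0785 ang 2.555 toolang 2.541 F tool [ 1.56 -6.43  0.15] mom [-0.898  1.01   0.169] FxR 0.503 sum 0.672 w 0.0138
t 23.35 pos [0.5517 0.009  0.1215] r 0.0785 ang 2.554 toolang 2.541 F tool [ 2.56 -5.51 -0.11] mom [-0.894  1.051  0.162] FxR 0.430 sum 0.591 w 0.0142
t 23.4 pos [0.5517 0.009  0.1215] r 0.0785 ang 2.554 toolang 2.541 F tool [ 2.84 -6.03  0.08] mom [-0.866  1.013  0.184] FxR 0.470 sum 0.654 w 0.0141
t 23.45 pos [0.5516 0.009  0.1215] r 0.0785 ang 2.555 toolang 2.541 F tool [ 1.68 -5.9  -0.01] mom [-0.883  1.079  0.144] FxR 0.461 sum 0.605 w 0.0138
```

Held statically the lever carries about 0.62 N m without slipping, and the peak while turning was 0.79. That puts the clamping between roughly 14 and 30 N, inside the snug window. I unload the wrist elastically, release and rise.

Call:
move_arm:
  steps:
    - [255, 0, -0.03, 0, -0.01]
    - [255, 0, -0.06, 0, -0.02]
    - [170, 0, -0.06, 0, -0.02]
    - [170, 0, -0.06, 0, -0.02]
    - [170, 0, -0.06, 0, -0.02]
    - [170, 0, -0.06, 0, -0.02]
    - [170, 0, -0.06, -0.4, -0.02]
    - [170, 0, -0.06, -0.9, -0.02]
    - [170, 0, -0.06, -1.6, -0.02]
    - [170, 0, -0.06, -2.4, -0.02]

```text
clock: 24.75
tcp_pos: [0.552, 0.0081, 0.1834]
ee_rot: [0.0, 0.286, 0.958, 0.0]
ft_force: [0.5, -0.5, -0.2]
gripper_width: 0.0309
gripper_force: 0.0
```

Call:
move_arm:
  steps:
    - [170, 0, 0, -1, 0]
    - [170, 1, 0, -2, 0]
    - [170, 2, 0, -2, 0]
    - [170, 2, -1, -2, 0]
    - [170, 2, -2, -2, 0]
    - [170, 2, -4, -2, 0]
    - [170, 2, -6, -2, 0]
    - [170, 2, -8, -2, 0]
    - [170, 2, -8, -2, 0]
    - [170, 2, -8, -2, 0]

```text
clock: 26.0
tcp_pos: [0.401, -0.1314, 0.2328]
ee_rot: [0.001, 0.286, 0.958, -0.0]
ft_force: [-0.1, -0.5, -0.1]
gripper_width: 0.0307
gripper_force: 0.0
```

```bash
python3 - <<'E'
from h import *
rep((.617,-.0345))
a=vision.grab_frame("scene");b=vision.grab_frame("top")
im=np.hstack([cv2.resize(f["img"][k[1]:k[3],k[0]:k[2]],None,fx=4,fy=4,interpolation=2) for f,k in((a,(240,160,340,260)),(b,(180,130,280,230)))])
cv2.imwrite("pics/f.png",im[:,:,::-1])
P=cloud(b);im=b["img"].astype(int)
d=(im.max(-1)<70)&(np.abs(P[...,0]-.545)<.045)&(np.abs(P[...,1])<.06)&(P[...,2]>.105)&(P[...,2]<.15)
q=P[d];print(len(q),np.median(q[:,2]),cv2.fitLine(q[:,:2].astype(np.float32),cv2.DIST_HUBER,0,.01,.01).ravel())
E
```

```text
t 26.0 pos [ 0.401  -0.1314  0.2328] r 0.2368 ang -2.720 toolang 2.561 F tool [-0.17 -0.46  0.08] mom [ 0.019 -0.131 -0.009] FxR 0.092 sum 0.083 w 0.0307
182 0.12665711897900644 [ 8.3778423e-01 -5.4600143e-01  5.5489194e-01  2.2795134e-04]
```

View pics/f.png

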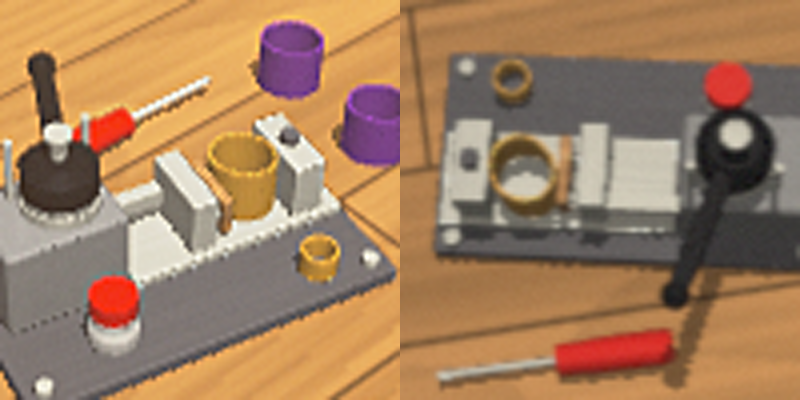

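The sleeve at (523,175) in the right crop stands between the cork pad (565,170) and the end stop. The lever top is at the same height as at the start (0.127 m), so it is down in its serrations. The bystanders look undisturbed and the gripper is clear.

```bash
python3 -c "
from h import *
print(sign_off())"
```

```text
the job is handed in; nothing more can be done
None
```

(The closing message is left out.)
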